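# Separate, stack and lock two boards in the press jig

### The arm

A 7-joint arm with a two-finger parallel gripper is mounted at the origin on the work surface. World frame = base frame: x ahead of the robot, y to its left, z up, the work surface at z = 0. Lengths are in m, angles in rad, forces in N, time in s.
With the tool pointing down it reaches from about 0.35 to 0.9 m from the base axis. Payload 19.9 kg.
Tool frame: the origin (TCP) lies at the very end of the fingers, on their centre line; the grasp point (between the pads) lies 19 mm behind it (ctrl.hold_point_z is the distance from the TCP to the grasp point, in m); x points along the fingers, y is the direction in which the jaws open and shut, and the axes are right-handed (so a half turn about x gives the same grasp; the last joint's range is limited). The gripper opens to 85 mm and grips with 20 to 120 N. Pads are 22 mm wide; open, the fingers measure 114 mm over their backs; the gripper's body (76 mm by 85 mm) begins 54 mm behind the grasp point. The pads swing forward as they close: fully open they stand 13 mm farther back than shut.
Start: joints at [-1.327, 0.417, -0.01, 1.614, 0.005, 1.111, -0.053], TCP at [0.176, 0.6, 0.231] pointing down, gripper open.
Joint ranges: [-2.81, 2.81], [-0.39, 2.02], [-1.27, 1.25], [0.06, 2.57], [-1.19, 4.33], [0.19, 2], [-2.82, 2.82]. Speed limits (rad/s): [1.89, 1.89, 2.39, 2.39, 3.01, 3.01, 3.01].

### API

Orientations are given as a unit quaternion [x, y, z, w].
In Python, from bench import ctrl, cams, hand_in gives the robot as it stands.
- The arm moves only by the shell command python3 -m creep 'ROWS'. ROWS is JSON, a list of rows, each an object of numbers: "jaw": the opening, from -1 (shut) to 1 (fully open); "x", "y", "z": the shift along the tool's x, y, z each as a share of 0.05 m, from -1 to 1; "yaw": the turn about the tool's x as a share of 4 degrees, from -1 to 1. In form: [{"jaw": .., "x": .., "y": .., "z": .., "yaw": ..}, ...]. A call has 1 to 8 rows; each row shifts and turns the commanded pose from where the row before left it, along the tool's axes as they then stand; what a row does not reach is not made up. A row lasts 1/8 s, in which the tool goes at most 62.5 mm and 10.7 degrees, less where a joint would pass 70% of its speed; a pose out of reach is approached as far as the arm can. A call with a number of a shift or a turn outside -1 to 1 is refused whole. A call with a gripper value outside its range is refused whole. The fingers move at their own pace and stop on an object; the grip force is fixed at half the most. Time passes only in rows, so rows that do not move let the fingers close. It gives the time, the measured TCP pose, the force and the opening at its end, in the units of the state.
- ctrl.get_state(): the state, without advancing time (a new reading comes with each control period).
- cams.snapshot(name): name is "side" or "top" or "wrist"; returns a dict with "pixels" (400x640x3 uint8, blue, green, red), "fx", "fy", "cx", "cy" (pixels), "k1" (the pictures are not rectified: a ray, as slopes to the right and down, at radius r is drawn at 1 + k1 r^2 times it, then the intrinsics apply), "world_to_cam" (4x4, takes a point from world to camera coordinates). Camera axes: x right, y down, z forward; pixel columns grow to the right and rows downward; lengths in m; the calibration is good to about 2 mm. A picture is of the moment at which its call begins. There is no depth.
- hand_in(): hands the job in, once; it reports no verdict.
Trained networks look in a picture, given as the dict that the camera call returned (one of the last four; its "shot" number tells which), for a name from the list of things; names that differ only in an ending like _2 or _b are one class to them, and where a whole thing is asked for, a point or a joint stands for the part that bears it (a point fixed in the world has none). Each returns a list of dicts, best first, with "p" (0 to 1); they miss things now and then, are a little off and sometimes report something else, mostly with a low value. They report only what shows in the picture. A call takes as long as a camera call. They do not tell look-alikes from the thing itself.
- cams.silhouettes(thing, picture): "region" (400x640 bool, what is visible of it).
- cams.tip_of(thing, picture): "xyz" ([x, y, z] in m, in world coordinates, good to about 4 mm: a listed point, or the origin of a listed thing).
The state is a dict: "time_s": time; "q": joint angles; "dq": joint speeds; "effort": joint torques, N m; "position": TCP position; "orientation": TCP orientation; "force": force on the tool from outside, world axes, zero at the start; "torque": the same for the moment, N m; "gripper_width": finger opening in m.
Only numpy, scipy, OpenCV 4.12 (cv2) and the standard library are available. Lean on these libraries where they do the work, as an engineer would, in place of code of your own. Each camera call takes 0.05 s, during which the arm holds its last target. There are 200 camera calls.

### The job

Lay the green separator sheet squarely on the dark board in the press jig, then stack the other dark board squarely on the sheet, letting go of each. Then grip the red knob, push it down fully home against its spring and, keeping it pushed in, turn it a quarter turn clockwise to its stop so that the yellow arm swings over the stack. Finish still gripping the knob, holding it fully home and fully turned, because it springs back when let go; leave the other things on the bench alone.

Things in the scene. Friction and masses are not known exactly. Their poses are not given: they have to be found in the camera images.
- jig: fixed grey press plate, 255 x 144 x 12 mm, on the table. Origin on the table under the middle of the board seat; z up, x along the boards. End blocks and corner blocks, at most 12 mm above the plate, locate the lower board and stay clear of the middle 70 mm of its long sides. The keeper's upright axis is 115 mm from the origin towards -x
- lower_board: dark wooden board 140 x 50 x 20 mm (long side along its x), already in the jig's seat. Origin at the centre of its underside, z up; its top face is 20 mm above the origin. Loose, with about 1.5 mm of play
- sheet: green rigid plastic separator sheet 140 x 50 x 6 mm (long side along its x), lying on the grey stand; origin at the centre of its underside, z up. It overhangs the stand by about 9 mm along both long sides, so it can be gripped across its 50 mm width
- stand: fixed grey block 110 x 32 x 22 mm (long side along its x) on the table under the sheet; origin at the centre of its underside
- top_board: dark wooden board 140 x 50 x 20 mm (long side along its x) lying flat on the bare table, on the other side of the jig from the stand (either side); origin at the centre of its underside, z up
- knob: the keeper's red wing knob: 46 mm along its x, 14 mm wide (y), 34 mm tall; origin at the wing's centre, 99 mm above the table when sprung up, 87 mm when home; z up. Just below the wing are a black hub (radius 20 mm) and the yellow arm, 16 mm wide, along the knob's +x. At the start the arm points along the jig's +y, clear of the stack; when closed, along the jig's +x
- foot (a point): underside of the black rubber foot under the end of the yellow arm: 74 mm along the knob's +x and 27 mm below the knob's origin. When fully home and turned it hovers about 2 mm above the top board (no pressing on the stack)
- plunger (a joint): how far the keeper is pushed down, m: 0 sprung up, 0.012 fully home (rigid stop). Spring: about 3 N to start, 9 N at the stop; it springs up when let go (if turned, to about 0.0085, under the slotted ring)
- keeper (a joint): turn of the keeper, rad: 0 open (as at the start), 1.571 closed against a stop; grows clockwise seen from above. A return spring resists with 0.03 N m at 0 and 0.11 N m at the stop, and turns it back when let go. Brass lugs in a slotted ring block turning beyond about 0.15 rad unless the plunger is pushed in more than about 0.009
- offcut: pale timber offcut, 90 x 50 x 45 mm; a bystander, loose; to be left alone
- short_strip: short pale strip of wood, 85 x 35 x 18 mm (not one of the dark boards); a bystander, loose; to be left alone
- glue: glue bottle with red cap, 60 mm diameter, 160 mm tall; a bystander, loose; to be left alone
- tape_measure: yellow tape measure, 60 x 35 x 56 mm; a bystander, loose; to be left alone
- hammer: hammer lying on the table; a bystander, loose; to be left alone
- screw_jar: amber jar with black lid, 64 mm diameter, 75 mm tall; a bystander, loose; to be left alone
- sanding_block: brown cork sanding block, 100 x 60 x 35 mm; a bystander, loose; to be left alone
There are look-alikes about, which are no part of the job. What is meant by the sheet is not brown, and is the smaller of those in its own colour.

How it is judged:
By the outcome, as a careful person would: the job done as asked, in the order asked, and still so for the second after the job is handed in, while the arm keeps its last pose, push and grip.
It also fails if it takes over 67 s, if anything falls off the work surface, if the arm or the gripper's body presses on something with over 40 N, if the wrist force passes 120 N, or if a joint passes its speed limit or range.

## Working session

There is one attempt and no reset: what is moved stays moved. The work goes in short steps, Python scripts to look and compute and a shell command to move; the robot and the scene stay as the last step left them, time stands still between calls to the robot, and variables do not carry over. Pictures are saved under pics/ and viewed, about 8 in all and at most 12, crops included, and the job is handed in when it is done.

```bash
mkdir -p pics; ls
python3 - <<'E'
from bench import ctrl,cams
import cv2
s=ctrl.get_state(); print(s['time_s'],s['position'],s['orientation'],s['gripper_width'],ctrl.hold_point_z)
ps={}
for n in ['top','side']:
    p=cams.snapshot(n); cv2.imwrite(f'pics/{n}0.png',p['pixels']); 
    print(n,p['fx'],p['cx'],p['cy'],p['k1'],p['world_to_cam'])
    for t in ['jig','lower_board','sheet','stand','top_board','knob','foot']:
        r=cams.tip_of(t,p); print(n,t,[(round(d['p'],2),[round(float(v),3) for v in d['xyz']]) for d in r[:4]])
print(ctrl.get_state()['time_s'])
E
```

```text
pics
0.0 [0.17546091 0.5994965  0.23066808] [ 0.09989596  0.69999414 -0.10075605  0.69991229] 0.08557446363159044 0.0187
top 393.2196514965695 317.07998844843337 197.10669095463413 -0.04882155888441673 [[ 0.0349953  -0.99938286  0.00303702 -0.04433286]
 [-0.97921523 -0.03489626 -0.19979936  0.51968993]
 [ 0.19978203  0.00401814 -0.97983213  1.15794074]
 [ 0.          0.          0.          1.        ]]
top jig [(0.69, [0.397, -0.165, -0.0]), (0.62, [0.588, 0.034, -0.002]), (0.23, [0.739, 0.202, -0.002])]
top lower_board [(0.8, [0.586, 0.037, 0.013])]
top sheet [(0.88, [0.552, -0.452, 0.003]), (0.65, [0.486, -0.301, 0.024]), (0.64, [0.226, -0.311, -0.001])]
top stand []
top top_board [(0.91, [0.472, 0.318, 0.002])]
top knob [(0.69, [0.576, -0.081, 0.098])]
top foot [(0.57, [0.498, -0.073, 0.072])]
side 460.44250080166876 310.7091292444828 195.16932136518255 -0.014840792577026264 [[ 0.99849052 -0.05385661  0.01077739 -0.49249926]
 [-0.02217403 -0.57479376 -0.81799783  0.06621076]
 [ 0.05024937  0.8165241  -0.57512034  1.36843883]
 [ 0.          0.          0.          1.        ]]
side jig [(0.57, [0.588, 0.037, 0.002])]
side lower_board [(0.74, [0.59, 0.037, 0.009]), (0.66, [0.77, 0.073, -0.002])]
side sheet [(0.77, [0.225, -0.314, -0.0]), (0.77, [0.551, -0.447, 0.002]), (0.76, [0.482, -0.302, 0.023])]
side stand [(0.42, [0.478, -0.298, -0.003])]
side top_board [(0.6, [0.475, 0.323, 0.001]), (0.19, [0.679, -0.333, -0.003])]
side knob [(0.74, [0.572, -0.078, 0.098]), (0.67, [0.59, 0.035, 0.008]), (0.64, [0.474, 0.32, 0.002])]
side foot [(0.83, [0.502, -0.07, 0.071])]
0.8
```

View pictures.

View pics/top0.png

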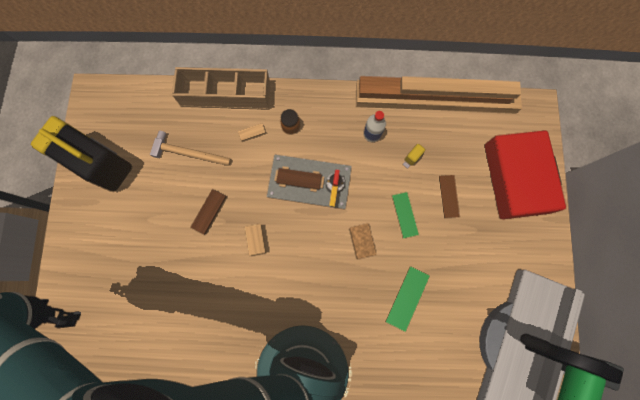

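View pics/side0.png

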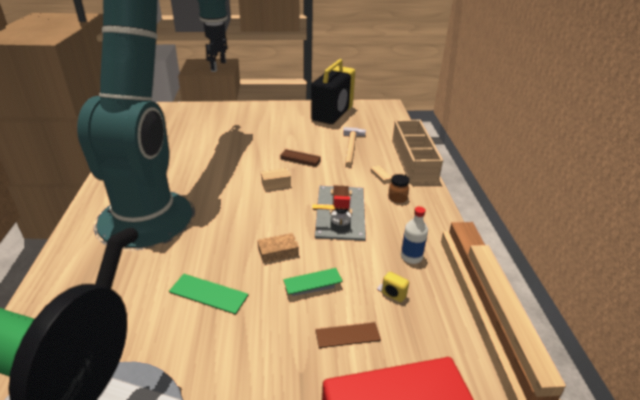

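The look-alikes in the top view are: green sheet at (405,215), which is smaller and sits on the stand; green sheet at (408,298), which is larger and flat on the table; brown sheet at (449,196); dark board at (209,212). I choose (405,215) as the sheet and (209,212) as the top board. The jig is at about (310,181), with the knob at about (336,182). Next I fit poses.

```bash
cat > h.py <<'E'
from bench import ctrl,cams
import cv2,numpy as np
from scipy.optimize import minimize
from scipy.spatial.transform import Rotation as R
def proj(P,p):
    M=np.array(p['world_to_cam']); c=np.asarray(P)@M[:3,:3].T+M[:3,3]
    s=c[:,:2]/c[:,2:]; s=s*(1+p['k1']*(s**2).sum(1,keepdims=True))
    return s*[p['fx'],p['fy']]+[p['cx'],p['cy']]
def corners(x,y,a,dims,z):
    l,w,h=dims; c,s=np.cos(a),np.sin(a)
    return np.array([[x+c*i*l/2-s*j*w/2,y+s*i*l/2+c*j*w/2,z+k*h] for i in(-1,1) for j in(-1,1) for k in(0,1)])
def fit(views,dims,z,x0):
    """views: list of (mask,picture). pose x,y,yaw of a box of given underside height z; anti-aliased IoU"""
    tgt=[cv2.GaussianBlur(m.astype(np.float32),(0,0),1) for m,_ in views]
    def cost(v):
        e=0
        for t,(m,p) in zip(tgt,views):
            q=cv2.convexHull(proj(corners(*v,dims,z),p).astype(np.float32))
            im=np.zeros(m.shape,np.uint8); cv2.fillConvexPoly(im,np.round(q*256-0).astype(np.int32),255,cv2.LINE_AA,8)
            b=cv2.GaussianBlur(im.astype(np.float32)/255,(0,0),1)
            e+=((b-t)**2).sum()/t.sum()
        return e
    best=None
    for a in x0[2]+np.radians([0,-12,12]):
        r=minimize(cost,[x0[0],x0[1],a],method='Nelder-Mead',options=dict(initial_simplex=np.array([[x0[0],x0[1],a],[x0[0]+.008,x0[1],a],[x0[0],x0[1]+.008,a],[x0[0],x0[1],a+.12]]),maxiter=150))
        if best is None or r.fun<best.fun: best=r
    return best.x,best.fun
def near(thing,p,xy):
    """silhouette of thing nearest to the expected world point"""
    u=proj([xy],p)[0]; o=[]
    for d in cams.silhouettes(thing,p):
        m=d['region']; 
        if m.sum()>20: o.append((np.hypot(*(np.array(np.nonzero(m))[::-1].mean(1)-u)),d['p'],m))
    o.sort(key=lambda t:t[0]); return o[0] if o else None
def tool():
    s=ctrl.get_state(); Rm=R.from_quat(s['orientation']).as_matrix(); return s,np.array(s['position']),Rm
def go(target,jawdir=None):
    """print remaining travel in row units, tool axes; jawdir = world angle of the jaw axis (mod pi)"""
    s,P,Rm=tool(); d=np.array(target)-P
    print('t',round(s['time_s'],2),'pos',P.round(4),'jaw ang deg',round(np.degrees(np.arctan2(Rm[1,1],Rm[0,1])),1),'down',Rm[:,0].round(3),'w',round(s['gripper_width'],4),'F',np.round(s['force'],1),'q7',round(s['q'][6],2))
    if jawdir is not None:
        a=np.arctan2(Rm[1,1],Rm[0,1]); e=(jawdir-a+np.pi/2)%np.pi-np.pi/2
        # tool x points down: positive yaw about it is clockwise from above
        print('yaw deg (tool +x)',round(-np.degrees(e),2),'rows',round(-np.degrees(e)/4,2))
        Rn=R.from_rotvec([0,0,e]).as_matrix()@Rm
        print('units after yaw',(Rn.T@d/0.05).round(2))
    print('units now',(Rm.T@d/0.05).round(2))
E
python3 - <<'E'
from h import *
pt=cams.snapshot('top'); ps=cams.snapshot('side')
for t,dims,z,x0 in [('sheet',(.14,.05,.006),.022,(.484,-.301,.17)),('top_board',(.14,.05,.02),0,(.473,.32,-.5)),('lower_board',(.14,.05,.02),.012,(.588,.036,1.46))]:
    vs=[]
    for p in (pt,ps):
        n=near(t,p,[x0[0],x0[1],z+dims[2]/2])
        if n: print(t,n[0].round(1),round(n[1],2),n[2].sum()); vs.append((n[2],p))
    for V in ([vs[0]],[vs[1]],vs): 
        v,f=fit(V,dims,z,x0); print(t,v[:2].round(4),np.degrees(v[2]).round(1),round(f,3))
go([.484,-.301,.15],np.radians(100))
E
```

```text
sheet 1.0 0.84 697
sheet 2.3 0.61 871
sheet [ 0.4814 -0.3009] 15.5 0.043
sheet [ 0.4808 -0.3043] 15.3 0.068
sheet [ 0.4809 -0.3027] 15.2 0.12
top_board 1.0 0.66 796
top_board 0.8 0.71 462
top_board [0.471  0.3179] -26.6 0.017
top_board [0.4712 0.3164] -25.8 0.044
top_board [0.4711 0.3176] -26.6 0.062
lower_board 1.6 0.91 696
lower_board 8.9 0.58 161
lower_board [0.5845 0.0327] 83.8 0.052
lower_board [0.6002 0.135 ] 81.1 1.753
lower_board [0.5852 0.0379] 82.2 2.268
t 1.2 pos [0.1756 0.5998 0.2313] jaw ang deg 73.7 down [-0. -0. -1.] w 0.086 F [ 0.2 -0.4  0.5] q7 -0.05
yaw deg (tool +x) -26.32 rows -6.58
units after yaw [  1.63 -18.81   2.95]
units now [  1.63 -15.56  10.98]
```

```bash
python3 -m creep '[{"jaw":1,"y":-0.8,"z":0.6,"yaw":-0.98},{"jaw":1,"y":-0.8,"z":0.6,"yaw":-0.98},{"jaw":1,"y":-0.8,"z":0.6,"yaw":-0.98},{"jaw":1,"y":-0.8,"z":0.6,"yaw":-0.98},{"jaw":1,"y":-0.8,"z":0.6,"yaw":-0.98},{"jaw":1,"y":-0.8,"z":0.4,"yaw":-0.98},{"jaw":1,"y":-1,"yaw":-0.98},{"jaw":1,"y":-1,"yaw":-0.98}]'; python3 -c "
from h import *
go([.481,-.302,.19],np.radians(105.3))"
```

```text
t 1.2 pos [0.1756 0.5998 0.2313] jaw ang deg 73.7 down [-0. -0. -1.] w 0.086 F [ 0.2 -0.4  0.5] q7 -0.05
yaw deg (tool +x) -31.62 rows -7.9
units after yaw [  0.83 -19.01   1.13]
units now [  0.83 -15.59  10.93]invalid input at $[0]: expected keys jaw, x, y, z, yaw
```

```bash
python3 -m creep '[{"jaw":1,"x":0,"y":-0.8,"z":0.6,"yaw":-0.98},{"jaw":1,"x":0,"y":-0.8,"z":0.6,"yaw":-0.98},{"jaw":1,"x":0,"y":-0.8,"z":0.6,"yaw":-0.98},{"jaw":1,"x":0,"y":-0.8,"z":0.6,"yaw":-0.98},{"jaw":1,"x":0,"y":-0.8,"z":0.6,"yaw":-0.98},{"jaw":1,"x":0,"y":-0.8,"z":0.4,"yaw":-0.98},{"jaw":1,"x":0,"y":-1,"z":0,"yaw":-0.98},{"jaw":1,"x":0,"y":-1,"z":0,"yaw":-0.98}]'; python3 -c "
from h import *
go([.481,-.302,.19],np.radians(105.3))"
```

```text
time_s: 2.2
position: [0.3322, 0.2419, 0.2314]
orientation: [-0.093, 0.701, 0.093, 0.701]
force: [0.2, 0.9, 0.2]
gripper_width: 0.0853
t 2.2 pos [0.3322 0.2419 0.2314] jaw ang deg 105.2 down [ 0.  0. -1.] w 0.0853 F [0.2 0.9 0.2] q7 1.14
yaw deg (tool +x) -0.13 rows -0.03
units after yaw [  0.83 -11.28  -0.  ]
units now [  0.83 -11.28   0.03]
```

```bash
python3 -m creep '[{"jaw":1,"x":0,"y":-1,"z":0,"yaw":0},{"jaw":1,"x":0,"y":-1,"z":0,"yaw":0},{"jaw":1,"x":0,"y":-1,"z":0,"yaw":0},{"jaw":1,"x":0,"y":-1,"z":0,"yaw":0},{"jaw":1,"x":0,"y":-1,"z":0,"yaw":0},{"jaw":1,"x":0,"y":-1,"z":0,"yaw":0},{"jaw":1,"x":0,"y":-1,"z":0,"yaw":0},{"jaw":1,"x":0,"y":-1,"z":0,"yaw":0}]'; python3 -m creep '[{"jaw":1,"x":0.2,"y":-1,"z":0,"yaw":0},{"jaw":1,"x":0.3,"y":-1,"z":0,"yaw":0},{"jaw":1,"x":0.3,"y":-1,"z":0,"yaw":0},{"jaw":1,"x":0,"y":-0.28,"z":0,"yaw":0},{"jaw":1,"x":0,"y":0,"z":0,"yaw":0}]'; python3 -c "
from h import *
go([.481,-.302,.19],np.radians(105.3))
p=cams.snapshot('wrist'); cv2.imwrite('pics/w1.png',p['pixels'])
M=np.array(p['world_to_cam']); print('cam at',(-M[:3,:3].T@M[:3,3]).round(3),p['fx'],M[2,:3])
n=near('sheet',p,[.481,-.302,.025]); print(n[:2])
v,f=fit([(n[2],p)],(.14,.05,.006),.022,(.481,-.302,.267)); print(v[:2].round(4),np.degrees(v[2]).round(2),f)
"
```

```text
time_s: 3.2
position: [0.4363, -0.1444, 0.2317]
orientation: [-0.093, 0.701, 0.093, 0.701]
force: [0.4, 1.1, 0.5]
gripper_width: 0.0853
time_s: 3.82
position: [0.4783, -0.3018, 0.1913]
orientation: [-0.092, 0.701, 0.092, 0.701]
force: [0.1, -0.4, 0.5]
gripper_width: 0.0851
t 3.83 pos [ 0.4783 -0.3018  0.1913] jaw ang deg 105.0 down [-0. -0. -1.] w 0.0851 F [ 0.1 -0.4  0.5] q7 2.61
yaw deg (tool +x) -0.33 rows -0.08
units after yaw [ 0.03 -0.02  0.05]
units now [ 0.03 -0.02  0.05]
cam at [ 0.398 -0.323  0.333] 342.06036509147873 [ 0.31345351  0.08197192 -0.94605893]
(np.float64(5.585503483633855), 0.94)
[ 0.4822 -0.3027] 14.52 0.01007793191820383
```

View pics/w1.png

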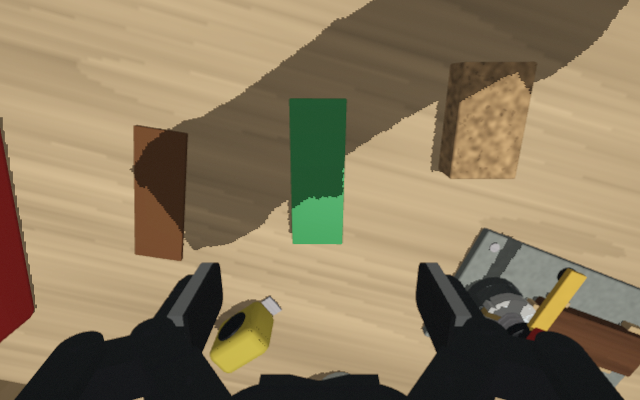

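The wrist view shows the smaller green sheet on its stand at about (318,170). The brown look-alike is at (160,192) and the cork block at (488,120). The fit error is low, so I move down to pick the sheet.

```bash
python3 -m creep '[{"jaw":1,"x":1,"y":-0.03,"z":0.07,"yaw":0.12},{"jaw":1,"x":0.9,"y":0,"z":0,"yaw":0},{"jaw":1,"x":0.6,"y":0,"z":0,"yaw":0},{"jaw":1,"x":0.3,"y":0,"z":0,"yaw":0},{"jaw":1,"x":0,"y":0,"z":0,"yaw":0},{"jaw":1,"x":0,"y":0,"z":0,"yaw":0}]'; python3 -c "
from h import *
go([.4822,-.3026,.018],np.radians(104.5))
p=cams.snapshot('wrist'); cv2.imwrite('pics/w2.png',p['pixels'])
n=near('sheet',p,[.481,-.302,.025]); print(n[:2])
v,f=fit([(n[2],p)],(.14,.05,.006),.022,(.482,-.302,.257)); print(v[:2].round(4),np.degrees(v[2]).round(2),f)
"
```

```text
time_s: 4.68
position: [0.483, -0.3019, 0.0527]
orientation: [-0.09, 0.701, 0.089, 0.702]
force: [0.8, 0.4, 0.5]
gripper_width: 0.0852
t 4.67 pos [ 0.483  -0.3019  0.0527] jaw ang deg 104.6 down [ 0.002 -0.001 -1.   ] w 0.0852 F [0.8 0.4 0.5] q7 2.72
yaw deg (tool +x) 0.08 rows 0.02
units after yaw [ 0.69 -0.01 -0.02]
units now [ 0.69 -0.01 -0.02]
(np.float64(16.316897598732027), 0.7)
[ 0.4823 -0.3022] 14.63 0.017489921301603317
```

```bash
python3 -m creep '[{"jaw":1,"x":0.4,"y":0,"z":0,"yaw":0},{"jaw":1,"x":0.29,"y":0,"z":0,"yaw":0},{"jaw":1,"x":0,"y":0,"z":0,"yaw":0},{"jaw":0,"x":0,"y":0,"z":0,"yaw":0},{"jaw":-1,"x":0,"y":0,"z":0,"yaw":0},{"jaw":-1,"x":0,"y":0,"z":0,"yaw":0},{"jaw":-1,"x":0,"y":0,"z":0,"yaw":0},{"jaw":-1,"x":0,"y":0,"z":0,"yaw":0}]'; python3 -c "
from h import *
go([.4822,-.3026,.018],np.radians(104.5))
p=cams.snapshot('wrist'); cv2.imwrite('pics/w3.png',p['pixels'])
"
```

```text
time_s: 5.78
position: [0.4825, -0.302, 0.0176]
orientation: [-0.09, 0.701, 0.089, 0.702]
force: [-3.0, 2.2, 10.7]
gripper_width: 0.0481
t 5.78 pos [ 0.4825 -0.302   0.0176] jaw ang deg 104.6 down [ 0.001 -0.    -1.   ] w 0.0481 F [-3.   2.2 10.7] q7 2.74
yaw deg (tool +x) 0.06 rows 0.01
units after yaw [-0.01 -0.01 -0.01]
units now [-0.01 -0.01 -0.01]
```

View pics/w3.png

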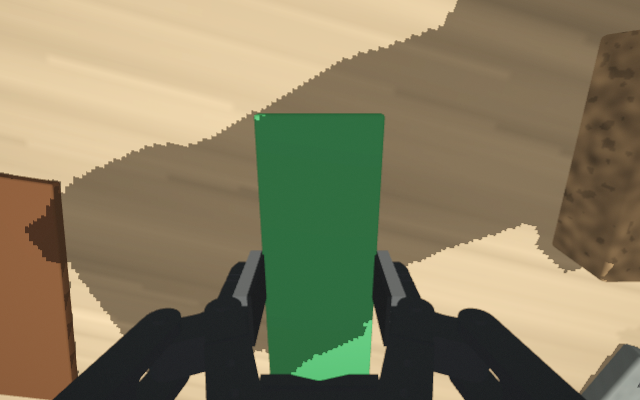

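The sheet is held between the pads at about (250,290) and (395,290). Next I lift and swing towards the jig.

```bash
python3 -m creep '[{"jaw":-1,"x":-0.4,"y":0,"z":0,"yaw":0},{"jaw":-1,"x":-0.8,"y":0,"z":0,"yaw":0},{"jaw":-1,"x":-0.8,"y":0,"z":0,"yaw":0},{"jaw":-1,"x":-0.8,"y":0,"z":0,"yaw":0.5},{"jaw":-1,"x":-0.8,"y":0,"z":0,"yaw":1},{"jaw":-1,"x":-0.8,"y":0,"z":0,"yaw":1},{"jaw":-1,"x":-0.8,"y":0,"z":0,"yaw":1},{"jaw":-1,"x":-0.8,"y":0,"z":0,"yaw":1}]'; python3 -m creep '[{"jaw":-1,"x":0,"y":0,"z":0,"yaw":1},{"jaw":-1,"x":0,"y":0,"z":0,"yaw":1},{"jaw":-1,"x":0,"y":0,"z":0,"yaw":1},{"jaw":-1,"x":0,"y":0,"z":0,"yaw":1},{"jaw":-1,"x":0,"y":0,"z":0,"yaw":1},{"jaw":-1,"x":0,"y":0,"z":0,"yaw":1},{"jaw":-1,"x":0,"y":0,"z":0,"yaw":1},{"jaw":-1,"x":0,"y":0,"z":0,"yaw":1}]'; python3 -m creep '[{"jaw":-1,"x":0,"y":0,"z":0,"yaw":1},{"jaw":-1,"x":0,"y":0,"z":0,"yaw":1},{"jaw":-1,"x":0,"y":0,"z":0,"yaw":1},{"jaw":-1,"x":0,"y":0,"z":0,"yaw":1},{"jaw":-1,"x":0,"y":0,"z":0,"yaw":1},{"jaw":-1,"x":0,"y":0,"z":0,"yaw":1},{"jaw":-1,"x":0,"y":0,"z":0,"yaw":1},{"jaw":-1,"x":0,"y":0,"z":0,"yaw":1}]';  python3 -c "
from h import *
go([.57,-.08,.33],np.radians(-6.2))
"
```

```text
time_s: 6.82
position: [0.4816, -0.3018, 0.3194]
orientation: [0.022, 0.706, -0.022, 0.707]
force: [0.8, 0.5, -0.7]
gripper_width: 0.0484
time_s: 7.82
position: [0.4817, -0.3018, 0.318]
orientation: [0.216, 0.673, -0.216, 0.674]
force: [-0.7, -1.0, -0.4]
gripper_width: 0.0481
time_s: 8.82
position: [0.4818, -0.3018, 0.318]
orientation: [0.394, 0.587, -0.393, 0.588]
force: [-0.0, 0.3, -0.3]
gripper_width: 0.0477
t 8.82 pos [ 0.4818 -0.3018  0.318 ] jaw ang deg 22.4 down [ 0.001  0.    -1.   ] w 0.0477 F [-0.   0.3 -0.3] q7 1.21
yaw deg (tool +x) 28.6 rows 7.15
units after yaw [-0.24  1.28 -4.6 ]
units now [-0.24  3.32 -3.43]
```

```bash
python3 -m creep '[{"jaw":-1,"x":0,"y":0,"z":0,"yaw":1},{"jaw":-1,"x":0,"y":0,"z":0,"yaw":1},{"jaw":-1,"x":0,"y":0,"z":0,"yaw":1},{"jaw":-1,"x":0,"y":0,"z":0,"yaw":1},{"jaw":-1,"x":0,"y":0,"z":0,"yaw":1},{"jaw":-1,"x":0,"y":0,"z":0,"yaw":1},{"jaw":-1,"x":0,"y":0,"z":0,"yaw":1},{"jaw":-1,"x":0,"y":0.2,"z":-0.6,"yaw":0.15}]'; python3 -m creep '[{"jaw":-1,"x":-0.04,"y":0.2,"z":-0.8,"yaw":0},{"jaw":-1,"x":-0.05,"y":0.2,"z":-0.8,"yaw":0},{"jaw":-1,"x":-0.05,"y":0.2,"z":-0.8,"yaw":0},{"jaw":-1,"x":-0.05,"y":0.2,"z":-0.8,"yaw":0},{"jaw":-1,"x":-0.05,"y":0.28,"z":-0.8,"yaw":0},{"jaw":-1,"x":0,"y":0,"z":0,"yaw":0},{"jaw":-1,"x":0,"y":0,"z":0,"yaw":0}]';  python3 -c "
from h import *
go([.57,-.08,.33],np.radians(-6.2))
p=cams.snapshot('wrist'); cv2.imwrite('pics/w4.png',p['pixels'])
n=near('lower_board',p,[.585,.033,.03]); print(n[:2])
v,f=fit([(n[2],p)],(.14,.05,.02),.012,(.585,.033,1.46)); print(v[:2].round(4),np.degrees(v[2]).round(2),f)
im=p['pixels'].copy(); q=cv2.convexHull(proj(corners(*v,(.14,.05,.02),.012),p).astype(np.float32)).astype(int); cv2.polylines(im,[q],1,(255,0,255))
np.save('lb.npy',n[2]); cv2.imwrite('pics/w4b.png',im)
"
```

```text
time_s: 9.82
position: [0.4937, -0.2743, 0.3182]
orientation: [0.527, 0.471, -0.527, 0.472]
force: [-0.4, -0.7, -0.9]
gripper_width: 0.0482
time_s: 10.7
position: [0.5693, -0.0802, 0.3295]
orientation: [0.526, 0.473, -0.526, 0.473]
force: [-0.3, -0.2, -0.8]
gripper_width: 0.0481
t 10.7 pos [ 0.5693 -0.0802  0.3295] jaw ang deg -6.1 down [ 0.  0. -1.] w 0.0481 F [-0.3 -0.2 -0.8] q7 0.36
yaw deg (tool +x) 0.13 rows 0.03
units after yaw [-0.01  0.01 -0.01]
units now [-0.01  0.01 -0.01]
(np.float64(2.7321383515352275), 0.6)
[0.5868 0.0375] 83.33 0.01621348224580288
```

View pics/w4b.png

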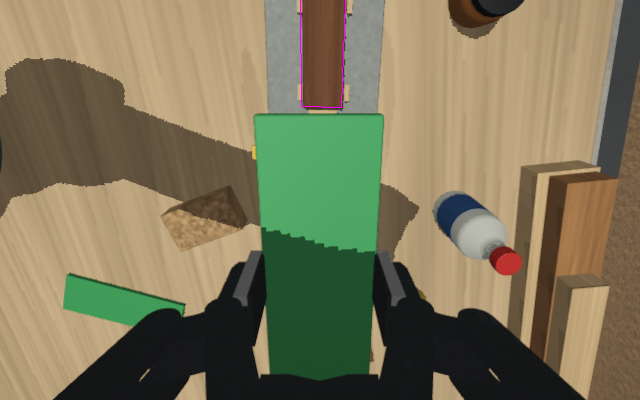

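The view shows the jig with the dark board at about (322,50). The fit outline matches its near end and both long edges. The sheet is held square at about (319,180). Now I move over the seat.

```bash
python3 -m creep '[{"jaw":-1,"x":0,"y":0.07,"z":-0.6,"yaw":0.14},{"jaw":-1,"x":0,"y":0,"z":-0.8,"yaw":0},{"jaw":-1,"x":0.4,"y":0,"z":-0.7,"yaw":0},{"jaw":-1,"x":0.9,"y":0,"z":-0.28,"yaw":0},{"jaw":-1,"x":1,"y":0,"z":0,"yaw":0},{"jaw":-1,"x":1,"y":0,"z":0,"yaw":0},{"jaw":-1,"x":0.8,"y":0,"z":0,"yaw":0},{"jaw":-1,"x":0.8,"y":0,"z":0,"yaw":0}]'; python3 -m creep '[{"jaw":-1,"x":0,"y":0,"z":0,"yaw":0},{"jaw":-1,"x":0,"y":0,"z":0,"yaw":0}]';  python3 -c "
from h import *
go([.5868,.0375,.029],np.radians(-6.67))
"
```

```text
time_s: 11.8
position: [0.5866, 0.0373, 0.0829]
orientation: [0.528, 0.47, -0.528, 0.47]
force: [0.7, 0.2, -0.6]
gripper_width: 0.048
time_s: 12.05
position: [0.5874, 0.0375, 0.0855]
orientation: [0.529, 0.47, -0.528, 0.471]
force: [1.1, 0.3, -1.1]
gripper_width: 0.0478
t 12.05 pos [0.5874 0.0375 0.0855] jaw ang deg -6.6 down [ 0.002 -0.    -1.   ] w 0.0478 F [ 1.1  0.3 -1.1] q7 0.35
yaw deg (tool +x) 0.02 rows 0.01
units after yaw [ 1.13 -0.01  0.  ]
units now [ 1.13 -0.01  0.  ]
```

```bash
python3 -m creep '[{"jaw":-1,"x":0.4,"y":-0.01,"z":0,"yaw":0},{"jaw":-1,"x":0.4,"y":0,"z":0,"yaw":0},{"jaw":-1,"x":0.2,"y":0,"z":0,"yaw":0},{"jaw":-1,"x":0.11,"y":0,"z":0,"yaw":0},{"jaw":-1,"x":0,"y":0,"z":0,"yaw":0},{"jaw":-1,"x":0,"y":0,"z":0,"yaw":0}]';  python3 -c "
from h import *
go([.5868,.0375,.029],np.radians(-6.67))
"
```

```text
time_s: 12.8
position: [0.5866, 0.0381, 0.0292]
orientation: [0.528, 0.47, -0.528, 0.47]
force: [-5.3, 1.6, 14.8]
gripper_width: 0.0479
t 12.8 pos [0.5866 0.0381 0.0292] jaw ang deg -6.6 down [ 0.001  0.    -1.   ] w 0.0479 F [-5.3  1.6 14.8] q7 0.4
yaw deg (tool +x) 0.06 rows 0.01
units after yaw [0.   0.01 0.01]
units now [0.   0.01 0.01]
```

```bash
python3 -m creep '[{"jaw":0.6,"x":0,"y":0,"z":0,"yaw":0},{"jaw":0.6,"x":0,"y":0,"z":0,"yaw":0},{"jaw":0.6,"x":0,"y":0,"z":0,"yaw":0},{"jaw":0.6,"x":-0.5,"y":0,"z":0,"yaw":0},{"jaw":1,"x":-1,"y":0,"z":0,"yaw":0},{"jaw":1,"x":-1,"y":0,"z":0,"yaw":0},{"jaw":1,"x":-1,"y":0,"z":0,"yaw":0},{"jaw":1,"x":0,"y":0,"z":0,"yaw":0}]';  python3 -c "
from h import *
go([.47,.318,.2],np.radians(-6.67))
p=cams.snapshot('wrist')
n=near('sheet',p,[.5868,.0375,.035]); print(n[:2])
v,f=fit([(n[2],p)],(.14,.05,.006),.032,(.587,.0375,1.455)); print(v[:2].round(4),np.degrees(v[2]).round(2),f)
im=p['pixels'].copy(); q=cv2.convexHull(proj(corners(*v,(.14,.05,.006),.032),p).astype(np.float32)).astype(int); cv2.polylines(im,[q],1,(255,0,255))
cv2.imwrite('pics/w5.png',im)
"
```

```text
time_s: 13.8
position: [0.5876, 0.0381, 0.2066]
orientation: [0.529, 0.47, -0.526, 0.471]
force: [0.1, 0.5, -0.5]
gripper_width: 0.0855
t 13.8 pos [0.5876 0.0381 0.2066] jaw ang deg -6.6 down [ 0.005  0.001 -1.   ] w 0.0855 F [ 0.1  0.5 -0.5] q7 0.24
yaw deg (tool +x) 0.08 rows 0.02
units after yaw [ 0.13 -2.99 -5.29]
units now [ 0.13 -2.98 -5.29]
(np.float64(8.050956859839445), 0.86)
[0.5866 0.0388] 83.53 0.018682366237044334
```

View pics/w5.png

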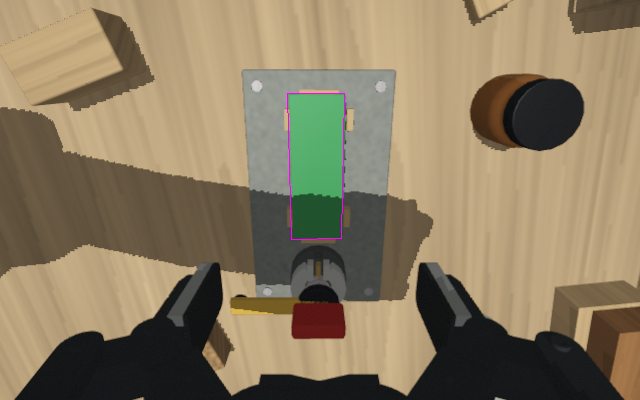

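The sheet lies flush and square in the seat at (317,167), between the end blocks. The fit is within 1.3 mm and 0.2° of the board. Now for the top board.

```bash
python3 -m creep '[{"jaw":1,"x":0,"y":-0.4,"z":-0.6,"yaw":0},{"jaw":1,"x":0,"y":-0.5,"z":-0.85,"yaw":0},{"jaw":1,"x":0,"y":-0.5,"z":-0.85,"yaw":0},{"jaw":1,"x":0,"y":-0.5,"z":-0.85,"yaw":0},{"jaw":1,"x":0,"y":-0.5,"z":-0.85,"yaw":0},{"jaw":1,"x":0,"y":-0.58,"z":-0.85,"yaw":0},{"jaw":1,"x":0,"y":0,"z":-0.44,"yaw":-1},{"jaw":1,"x":0,"y":0,"z":0,"yaw":-1}]'; python3 -m creep '[{"jaw":1,"x":0,"y":0,"z":0,"yaw":-1},{"jaw":1,"x":0,"y":0,"z":0,"yaw":-1},{"jaw":1,"x":0,"y":0,"z":0,"yaw":-1},{"jaw":1,"x":0,"y":0,"z":0,"yaw":-1},{"jaw":1,"x":0,"y":0,"z":0,"yaw":-1},{"jaw":1,"x":0,"y":0,"z":0,"yaw":-1},{"jaw":1,"x":0,"y":0,"z":0,"yaw":-1},{"jaw":1,"x":0,"y":0,"z":0,"yaw":-1}]'; python3 -m creep '[{"jaw":1,"x":0,"y":0,"z":0,"yaw":-1},{"jaw":1,"x":0,"y":0,"z":0,"yaw":-1},{"jaw":1,"x":0,"y":0,"z":0,"yaw":-1},{"jaw":1,"x":0,"y":0,"z":0,"yaw":-1},{"jaw":1,"x":0,"y":0,"z":0,"yaw":-1},{"jaw":1,"x":0,"y":0,"z":0,"yaw":-1},{"jaw":1,"x":0,"y":0,"z":0,"yaw":-1},{"jaw":1,"x":0,"y":0,"z":0,"yaw":-0.5}]'; python3 -m creep '[{"jaw":1,"x":0,"y":0,"z":0,"yaw":0},{"jaw":1,"x":0,"y":0,"z":0,"yaw":0}]'; python3 -c "
from h import *
p=cams.snapshot('wrist')
n=near('top_board',p,[.471,.3175,.015]); print(n[:2])
v,f=fit([(n[2],p)],(.14,.05,.02),0,(.471,.3175,-.464)); print(v[:2].round(4),np.degrees(v[2]).round(2),f)
go([*v[:2],.004],v[2]+np.pi/2)
im=p['pixels'].copy(); q=cv2.convexHull(proj(corners(*v,(.14,.05,.02),0),p).astype(np.float32)).astype(int); cv2.polylines(im,[q],1,(255,0,255))
cv2.imwrite('pics/w6.png',im)
"
```

```text
time_s: 14.9
position: [0.4682, 0.3196, 0.2022]
orientation: [0.492, 0.507, -0.493, 0.508]
force: [0.5, -1.5, 0.3]
gripper_width: 0.0852
time_s: 15.9
position: [0.4689, 0.3174, 0.2025]
orientation: [0.334, 0.623, -0.335, 0.623]
force: [-0.2, -0.7, -0.2]
gripper_width: 0.0853
time_s: 16.9
position: [0.4688, 0.3175, 0.2026]
orientation: [0.162, 0.688, -0.163, 0.688]
force: [-0.5, -0.2, -0.2]
gripper_width: 0.0855
time_s: 17.15
position: [0.4686, 0.318, 0.2031]
orientation: [0.163, 0.688, -0.163, 0.688]
force: [0.4, 0.4, 0.6]
gripper_width: 0.0853Traceback (most recent call last):
  File "<string>", line 4, in <module>
    n=near('top_board',p,[.471,.3175,.015]); print(n[:2])
                                                   ~^^^^
TypeError: 'NoneType' object is not subscriptable
```

```bash
python3 -c "
from h import *
p=cams.snapshot('wrist'); x0=(.471,.3175,-.464)
q=cv2.convexHull(proj(corners(*x0,(.14,.05,.02),0),p).astype(np.float32)).astype(np.int32)
g=np.full((400,640),cv2.GC_BGD,np.uint8); h=np.zeros_like(g); cv2.fillConvexPoly(h,q,1)
g[cv2.dilate(h,np.ones((31,31)))>0]=cv2.GC_PR_BGD; g[h>0]=cv2.GC_PR_FGD; g[cv2.erode(h,np.ones((21,21)))>0]=cv2.GC_FGD
cv2.grabCut(p['pixels'],g,None,np.zeros((1,65)),np.zeros((1,65)),5,cv2.GC_INIT_WITH_MASK); m=(g==1)|(g==3)
n=near('top_board',p,[.471,.3175,.015]) or near('lower_board',p,[.471,.3175,.015])
for mm in [m]+([n[2]] if n else []):
    v,f=fit([(mm,p)],(.14,.05,.02),0,x0); print(v[:2].round(4),np.degrees(v[2]).round(2),f)
    go([*v[:2],.004],v[2]+np.pi/2)
im=p['pixels'].copy(); im[m]=im[m]//2+[0,100,0]; q=cv2.convexHull(proj(corners(*v,(.14,.05,.02),0),p).astype(np.float32)).astype(int); cv2.polylines(im,[q],1,(255,0,255))
cv2.imwrite('pics/w6.png',im)
"
```

```text
[0.472  0.3178] -24.8 0.009684614837169647
t 17.35 pos [0.4685 0.3182 0.2032] jaw ang deg 63.4 down [-0. -0. -1.] w 0.0854 F [-0.2  0.2 -0.2] q7 0.77
yaw deg (tool +x) -1.81 rows -0.45
units after yaw [3.98 0.02 0.07]
units now [3.98 0.02 0.07]
[0.4717 0.3181] -25.07 0.014695744961500168
t 17.35 pos [0.4685 0.3182 0.2032] jaw ang deg 63.4 down [-0. -0. -1.] w 0.0854 F [-0.2  0.2 -0.2] q7 0.77
yaw deg (tool +x) -1.54 rows -0.39
units after yaw [3.98 0.03 0.06]
units now [3.98 0.03 0.06]
```

View pics/w6.png

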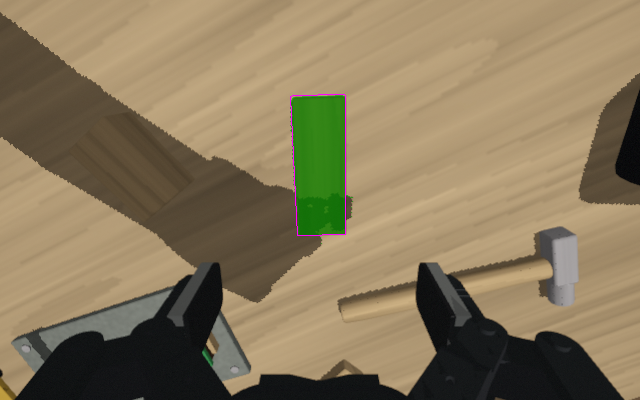

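The board, masked green, is at (319,165), and the outline fits. The hammer handle tip at (342,312) is well clear of the fingers. I descend and grip.

```bash
python3 -m creep '[{"jaw":1,"x":0.6,"y":0.02,"z":0.065,"yaw":-0.42},{"jaw":1,"x":0.8,"y":0,"z":0,"yaw":0},{"jaw":1,"x":0.8,"y":0,"z":0,"yaw":0},{"jaw":1,"x":0.7,"y":0,"z":0,"yaw":0},{"jaw":1,"x":0.4,"y":0,"z":0,"yaw":0},{"jaw":1,"x":0.2,"y":0,"z":0,"yaw":0},{"jaw":1,"x":0,"y":0,"z":0,"yaw":0},{"jaw":1,"x":0,"y":0,"z":0,"yaw":0}]'; python3 -c "
from h import *
go([.472,.3178,.006],np.radians(65.1))"
```

```text
time_s: 18.35
position: [0.4724, 0.318, 0.0293]
orientation: [0.153, 0.69, -0.152, 0.691]
force: [0.8, 0.2, -0.0]
gripper_width: 0.0853
t 18.35 pos [0.4724 0.318  0.0293] jaw ang deg 65.1 down [ 0.001  0.001 -1.   ] w 0.0853 F [ 0.8  0.2 -0. ] q7 0.96
yaw deg (tool +x) -0.02 rows -0.0
units after yaw [ 0.47 -0.01 -0.01]
units now [ 0.47 -0.01 -0.01]
```

```bash
python3 -m creep '[{"jaw":1,"x":0.3,"y":0,"z":-0.01,"yaw":0},{"jaw":1,"x":0.16,"y":0,"z":0,"yaw":0},{"jaw":1,"x":0,"y":0,"z":0,"yaw":0},{"jaw":0,"x":0,"y":0,"z":0,"yaw":0},{"jaw":-1,"x":0,"y":0,"z":0,"yaw":0},{"jaw":-1,"x":0,"y":0,"z":0,"yaw":0},{"jaw":-1,"x":0,"y":0,"z":0,"yaw":0},{"jaw":-1,"x":0,"y":0,"z":0,"yaw":0}]'; python3 -c "
from h import *
go([.472,.3178,.006],np.radians(65.1))"
```

```text
time_s: 19.35
position: [0.4716, 0.3179, 0.0059]
orientation: [0.153, 0.69, -0.152, 0.69]
force: [-3.2, -2.5, 7.4]
gripper_width: 0.0487
t 19.35 pos [0.4716 0.3179 0.0059] jaw ang deg 65.1 down [ 0.  0. -1.] w 0.0487 F [-3.2 -2.5  7.4] q7 0.99
yaw deg (tool +x) -0.03 rows -0.01
units after yaw [-0.    0.    0.01]
units now [-0.    0.    0.01]
```

```bash
python3 -m creep '[{"jaw":-1,"x":-0.4,"y":0,"z":0,"yaw":0},{"jaw":-1,"x":-0.7,"y":0,"z":0,"yaw":0},{"jaw":-1,"x":-0.8,"y":0,"z":0,"yaw":0.9},{"jaw":-1,"x":-0.8,"y":0,"z":0,"yaw":1},{"jaw":-1,"x":-0.7,"y":0,"z":0,"yaw":1},{"jaw":-1,"x":-0.5,"y":0,"z":0,"yaw":1},{"jaw":-1,"x":0,"y":0,"z":0,"yaw":1},{"jaw":-1,"x":0,"y":0,"z":0,"yaw":1}]'; python3 -m creep '[{"jaw":-1,"x":0,"y":0,"z":0,"yaw":1},{"jaw":-1,"x":0,"y":0,"z":0,"yaw":1},{"jaw":-1,"x":0,"y":0,"z":0,"yaw":1},{"jaw":-1,"x":0,"y":0,"z":0,"yaw":1},{"jaw":-1,"x":0,"y":0,"z":0,"yaw":1},{"jaw":-1,"x":0,"y":0,"z":0,"yaw":1},{"jaw":-1,"x":0,"y":0,"z":0,"yaw":1},{"jaw":-1,"x":0,"y":0,"z":0,"yaw":1}]'; python3 -m creep '[{"jaw":-1,"x":0,"y":0,"z":0,"yaw":1},{"jaw":-1,"x":0,"y":0,"z":0,"yaw":1},{"jaw":-1,"x":0,"y":0,"z":0,"yaw":1},{"jaw":-1,"x":0,"y":0,"z":0,"yaw":1},{"jaw":-1,"x":0,"y":0,"z":0,"yaw":0}]'; python3 -c "
from h import *
go([.5867,.0385,.12],np.radians(-6.5))"
```

```text
time_s: 20.35
position: [0.4714, 0.3178, 0.2018]
orientation: [0.292, 0.644, -0.291, 0.644]
force: [-0.1, -0.1, -0.6]
gripper_width: 0.0481
time_s: 21.35
position: [0.4713, 0.3177, 0.2015]
orientation: [0.458, 0.539, -0.457, 0.539]
force: [0.6, 0.3, -0.7]
gripper_width: 0.0486
time_s: 21.98
position: [0.4713, 0.3178, 0.2012]
orientation: [0.528, 0.471, -0.527, 0.471]
force: [-0.2, -0.8, -1.4]
gripper_width: 0.0481
t 21.98 pos [0.4713 0.3178 0.2012] jaw ang deg -6.5 down [ 0.  0. -1.] w 0.0481 F [-0.2 -0.8 -1.4] q7 -0.26
yaw deg (tool +x) -0.0 rows -0.0
units after yaw [1.62 2.93 5.29]
units now [1.62 2.93 5.29]
```

```bash
python3 -m creep '[{"jaw":-1,"x":0,"y":0.3,"z":0.5,"yaw":0},{"jaw":-1,"x":0,"y":0.45,"z":0.8,"yaw":0},{"jaw":-1,"x":0,"y":0.45,"z":0.8,"yaw":0},{"jaw":-1,"x":0,"y":0.45,"z":0.8,"yaw":0},{"jaw":-1,"x":0,"y":0.45,"z":0.8,"yaw":0},{"jaw":-1,"x":0,"y":0.45,"z":0.8,"yaw":0},{"jaw":-1,"x":0.3,"y":0.38,"z":0.6,"yaw":0},{"jaw":-1,"x":0.5,"y":0,"z":0.19,"yaw":0}]'; python3 -m creep '[{"jaw":-1,"x":0.5,"y":0,"z":0,"yaw":0},{"jaw":-1,"x":0.5,"y":0,"z":0,"yaw":0},{"jaw":-1,"x":0.5,"y":0,"z":0,"yaw":0},{"jaw":-1,"x":0.2,"y":0,"z":0,"yaw":0},{"jaw":-1,"x":0,"y":0,"z":0,"yaw":0},{"jaw":-1,"x":0,"y":0,"z":0,"yaw":0}]'; python3 -c "
from h import *
go([.5867,.0385,.0445],np.radians(-6.5))"
```

```text
time_s: 22.98
position: [0.588, 0.0357, 0.1612]
orientation: [0.528, 0.47, -0.527, 0.471]
force: [0.4, 0.7, -1.0]
gripper_width: 0.0481
time_s: 23.72
position: [0.5874, 0.0384, 0.0763]
orientation: [0.528, 0.471, -0.527, 0.471]
force: [0.1, 0.5, -0.2]
gripper_width: 0.0486
t 23.73 pos [0.5874 0.0384 0.0763] jaw ang deg -6.5 down [ 0.001  0.    -1.   ] w 0.0486 F [ 0.1  0.5 -0.2] q7 0.36
yaw deg (tool +x) 0.01 rows 0.0
units after yaw [ 0.64 -0.02 -0.  ]
units now [ 0.64 -0.02 -0.  ]
```

```bash
python3 -m creep '[{"jaw":-1,"x":0.3,"y":-0.01,"z":0,"yaw":0},{"jaw":-1,"x":0.2,"y":0,"z":0,"yaw":0},{"jaw":-1,"x":0.12,"y":0,"z":0,"yaw":0},{"jaw":-1,"x":0,"y":0,"z":0,"yaw":0},{"jaw":-1,"x":0,"y":0,"z":0,"yaw":0}]'; python3 -c "
from h import *
go([.5867,.0385,.0445],np.radians(-6.5))"
```

```text
time_s: 24.35
position: [0.5865, 0.0384, 0.0441]
orientation: [-0.528, -0.471, 0.528, -0.471]
force: [0.9, -0.1, -0.9]
gripper_width: 0.0481
t 24.35 pos [0.5865 0.0384 0.0441] jaw ang deg -6.5 down [-0. -0. -1.] w 0.0481 F [ 0.9 -0.1 -0.9] q7 0.39
yaw deg (tool +x) -0.02 rows -0.01
units after yaw [-0.01  0.   -0.  ]
units now [-0.01  0.   -0.  ]
```

```bash
python3 -m creep '[{"jaw":-1,"x":0.02,"y":0,"z":0,"yaw":0},{"jaw":-1,"x":0,"y":0,"z":0,"yaw":0},{"jaw":-1,"x":0,"y":0,"z":0,"yaw":0}]'; python3 -m creep '[{"jaw":0.6,"x":0,"y":0,"z":0,"yaw":0},{"jaw":0.6,"x":0,"y":0,"z":0,"yaw":0},{"jaw":0.6,"x":0,"y":0,"z":0,"yaw":0},{"jaw":0.6,"x":-0.5,"y":0,"z":0,"yaw":0},{"jaw":0.6,"x":-1,"y":0,"z":0,"yaw":0},{"jaw":0.6,"x":-1,"y":0,"z":0,"yaw":0},{"jaw":0.6,"x":-1,"y":0,"z":0,"yaw":0},{"jaw":0.6,"x":0,"y":0,"z":0,"yaw":0}]';  python3 -c "
from h import *
p=cams.snapshot('wrist')
g=cams.tip_of('knob',p)+cams.tip_of('foot',p); print([(round(d['p'],2),np.round(d['xyz'],4)) for d in g])
n=near('top_board',p,[.5868,.0385,.048]) or near('lower_board',p,[.5868,.0385,.048]); im=p['pixels'].copy()
if n:
  print(n[:2]); v,f=fit([(n[2],p)],(.14,.05,.02),.038,(.587,.0385,1.457)); print(v[:2].round(4),np.degrees(v[2]).round(2),f)
  q=cv2.convexHull(proj(corners(*v,(.14,.05,.02),.038),p).astype(np.float32)).astype(int); cv2.polylines(im,[q],1,(255,0,255))
n=near('knob',p,[.575,-.08,.099])
if n:
  print(n[:2]); v,f=fit([(n[2],p)],(.046,.014,.034),.082,(.575,-.08,2.99)); print('knob',v[:2].round(4),np.degrees(v[2]).round(2),f)
cv2.imwrite('pics/w7.png',im); go([.5735,-.077,.2],np.radians(83.4))
"
```

```text
time_s: 24.72
position: [0.5865, 0.0384, 0.0439]
orientation: [0.528, 0.471, -0.527, 0.471]
force: [-6.1, 1.5, 14.3]
gripper_width: 0.0484
time_s: 25.72
position: [0.5878, 0.0383, 0.2216]
orientation: [0.529, 0.47, -0.526, 0.472]
force: [0.1, 0.0, -1.0]
gripper_width: 0.0681
[(0.62, array([ 0.5753, -0.0823,  0.099 ])), (0.69, array([ 0.5009, -0.0715,  0.0706]))]
(np.float64(5.510785371803792), 0.72)
[0.5866 0.0388] 83.26 0.01868642307817936
(np.float64(17.605164315912265), 0.62)
knob [ 0.5729 -0.0777] 168.9 0.3097672760486603
t 25.98 pos [0.586  0.0385 0.2173] jaw ang deg -6.5 down [-0.001 -0.    -1.   ] w 0.0683 F [-0.5  0.3 -0.1] q7 0.24
yaw deg (tool +x) -89.92 rows -22.48
units after yaw [ 0.35 -2.32  0.02]
units now [0.35 0.01 2.32]
```

View pics/w7.png

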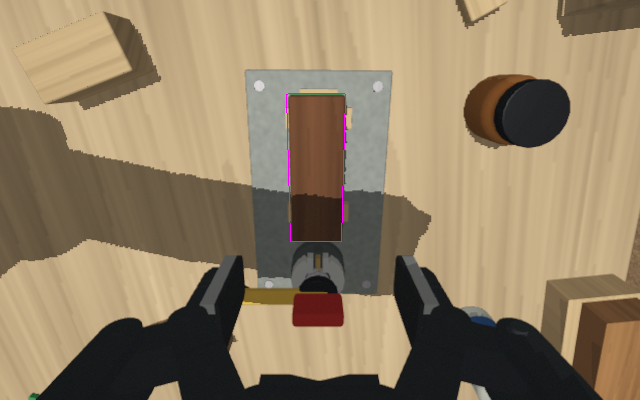

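The board sits square on the sheet at (317,167), and the fit is within 0.5 mm and 0.3° of the sheet's. The knob is at (318,309) with its arm pointing left, so still open. I move over the knob and turn the jaws to face it.

```bash
python3 -m creep '[{"jaw":0.6,"x":0,"y":0,"z":0.5,"yaw":0},{"jaw":0.6,"x":0,"y":0,"z":0.7,"yaw":0},{"jaw":0.6,"x":0,"y":0,"z":0.7,"yaw":0},{"jaw":0.6,"x":0,"y":0,"z":0.4,"yaw":-0.5},{"jaw":0.6,"x":0,"y":0,"z":0,"yaw":-1},{"jaw":0.6,"x":0,"y":0,"z":0,"yaw":-1},{"jaw":0.6,"x":0,"y":0,"z":0,"yaw":-1},{"jaw":0.6,"x":0,"y":0,"z":0,"yaw":-1}]'; python3 -m creep '[{"jaw":0.6,"x":0,"y":0,"z":0,"yaw":-1},{"jaw":0.6,"x":0,"y":0,"z":0,"yaw":-1},{"jaw":0.6,"x":0,"y":0,"z":0,"yaw":-1},{"jaw":0.6,"x":0,"y":0,"z":0,"yaw":-1},{"jaw":0.6,"x":0,"y":0,"z":0,"yaw":-1},{"jaw":0.6,"x":0,"y":0,"z":0,"yaw":-1},{"jaw":0.6,"x":0,"y":0,"z":0,"yaw":-1},{"jaw":0.6,"x":0,"y":0,"z":0,"yaw":-1}]'; python3 -m creep '[{"jaw":0.6,"x":0,"y":0,"z":0,"yaw":-1},{"jaw":0.6,"x":0,"y":0,"z":0,"yaw":-1},{"jaw":0.6,"x":0,"y":0,"z":0,"yaw":-1},{"jaw":0.6,"x":0,"y":0,"z":0,"yaw":-1},{"jaw":0.6,"x":0,"y":0,"z":0,"yaw":-1},{"jaw":0.6,"x":0,"y":0,"z":0,"yaw":-1},{"jaw":0.6,"x":0,"y":0,"z":0,"yaw":-1},{"jaw":0.6,"x":0,"y":0,"z":0,"yaw":-1}]'; python3 -m creep '[{"jaw":0.6,"x":0,"y":0,"z":0,"yaw":-1},{"jaw":0.6,"x":0,"y":0,"z":0,"yaw":-1},{"jaw":0.6,"x":0,"y":0,"z":0,"yaw":0},{"jaw":0.6,"x":0,"y":0,"z":0,"yaw":0}]'; python3 -c "
from h import *
p=cams.snapshot('wrist')
g=cams.tip_of('knob',p)+cams.tip_of('foot',p); print([(round(d['p'],2),np.round(d['xyz'],4)) for d in g])
for d in cams.silhouettes('knob',p)[:2]:
  v,f=fit([(d['region'],p)],(.046,.014,.034),.082,(.574,-.078,3.03)); print('knob',d['p'],v[:2].round(4),np.degrees(v[2]).round(2),f)
h=cv2.cvtColor(p['pixels'],cv2.COLOR_BGR2HSV); m=((h[...,0]<6)|(h[...,0]>174))&(h[...,1]>170)&(h[...,2]>40)
k,l,st,c=cv2.connectedComponentsWithStats(m.astype(np.uint8)); u=proj([[.574,-.078,.11]],p)[0]
i=1+np.argmin(np.hypot(*(c[1:]-u).T)+1e3*(st[1:,4]<80)); print(c[i],u,st[i])
v,f=fit([(l==i,p)],(.046,.014,.034),.082,(.574,-.078,3.03)); print('knob col',v[:2].round(4),np.degrees(v[2]).round(2),f)
im=p['pixels'].copy(); q=cv2.convexHull(proj(corners(*v,(.046,.014,.034),.082),p).astype(np.float32)).astype(int); cv2.polylines(im,[q],1,(255,255,0))
cv2.imwrite('pics/w8.png',im); go([.574,-.078,.2],np.radians(83.4))
"
```

```text
time_s: 26.98
position: [0.573, -0.0759, 0.2175]
orientation: [0.447, 0.548, -0.447, 0.548]
force: [-0.0, 0.6, 0.5]
gripper_width: 0.0681
time_s: 27.98
position: [0.573, -0.0758, 0.2174]
orientation: [0.278, 0.65, -0.279, 0.65]
force: [-0.1, -0.4, -0.1]
gripper_width: 0.0684
time_s: 28.98
position: [0.573, -0.0759, 0.2174]
orientation: [0.088, 0.702, -0.089, 0.701]
force: [-0.2, 0.9, -0.1]
gripper_width: 0.0683
time_s: 29.48
position: [0.5732, -0.0759, 0.2179]
orientation: [0.041, 0.706, -0.041, 0.706]
force: [-0.5, -0.8, -0.2]
gripper_width: 0.0682
[(0.61, array([ 0.5716, -0.0815,  0.0999])), (0.58, array([ 0.4997, -0.073 ,  0.069 ]))]
knob 0.63 [ 0.5644 -0.0784] 172.45 0.49509963393211365
knob 0.47 [ 0.8652 -0.2999] 146.89 0.9552437663078308
[313.86288848 189.52285192] [315.63518475 192.93841446] [ 305  158   19   64 1094]
knob col [ 0.5745 -0.0793] 173.6 0.11687714606523514
t 29.68 pos [ 0.5734 -0.0758  0.2182] jaw ang deg 83.5 down [-0. -0. -1.] w 0.0681 F [0.4 0.3 0.1] q7 1.8
yaw deg (tool +x) 0.05 rows 0.01
units after yaw [ 0.36 -0.04  0.02]
units now [ 0.36 -0.04  0.02]
```

View pics/w8.png

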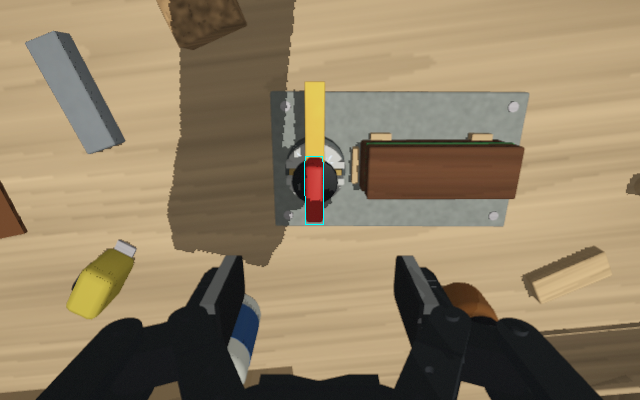

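The knob is at (314,190) with the fit outline on it, the arm points up in the image, and the stack is intact at (443,170). I descend over the wing.

```bash
python3 -m creep '[{"jaw":0.3,"x":0.5,"y":-0.05,"z":0.02,"yaw":0},{"jaw":0,"x":0.7,"y":0,"z":0,"yaw":0},{"jaw":0,"x":0.7,"y":0,"z":0,"yaw":0},{"jaw":0,"x":0.4,"y":0,"z":0,"yaw":0},{"jaw":0,"x":0.2,"y":0,"z":0,"yaw":0},{"jaw":0,"x":0.14,"y":0,"z":0,"yaw":0},{"jaw":-0.2,"x":0,"y":0,"z":0,"yaw":0},{"jaw":-0.2,"x":0,"y":0,"z":0,"yaw":0}]'; python3 -c "
from h import *
go([.574,-.0785,.086],np.radians(83.5))
p=cams.snapshot('wrist'); cv2.imwrite('pics/w9.png',p['pixels'])"
```

```text
time_s: 30.68
position: [0.5745, -0.0785, 0.087]
orientation: [0.04, 0.706, -0.04, 0.706]
force: [-0.5, -0.8, 0.1]
gripper_width: 0.0339
t 30.68 pos [ 0.5745 -0.0785  0.087 ] jaw ang deg 83.5 down [ 0.001 -0.    -1.   ] w 0.0339 F [-0.5 -0.8  0.1] q7 1.91
yaw deg (tool +x) -0.02 rows -0.01
units after yaw [ 0.02 -0.   -0.01]
units now [ 0.02 -0.   -0.01]
```

View pics/w9.png

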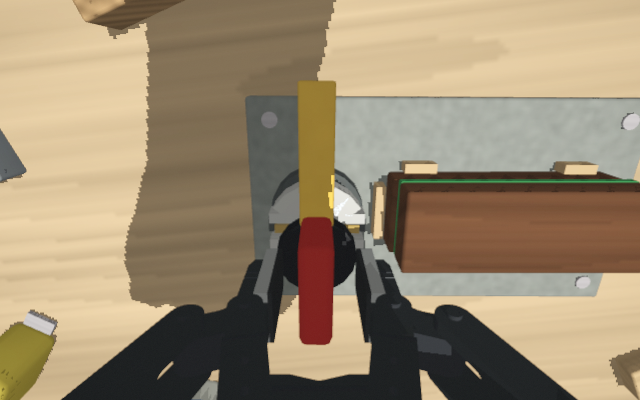

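The red wing at (316,280) sits between the pads at about (268,280) and (372,280), nearly centred. I close the jaws.

```bash
python3 -m creep '[{"jaw":-0.5,"x":0,"y":-0.02,"z":0,"yaw":0},{"jaw":-0.5,"x":0,"y":0,"z":0,"yaw":0},{"jaw":-1,"x":0,"y":0,"z":0,"yaw":0},{"jaw":-1,"x":0,"y":0,"z":0,"yaw":0},{"jaw":-1,"x":0,"y":0,"z":0,"yaw":0}]'; python3 -c "
from h import *
go([.574,-.0785,.086],np.radians(83.5)); print(ctrl.get_state()['torque'])"
```

```text
time_s: 31.35
position: [0.5741, -0.0796, 0.0864]
orientation: [0.04, 0.706, -0.04, 0.706]
force: [-1.2, -2.2, 3.2]
gripper_width: 0.013
t 31.35 pos [ 0.5741 -0.0796  0.0864] jaw ang deg 83.5 down [ 0. -0. -1.] w 0.013 F [-1.2 -2.2  3.2] q7 1.91
yaw deg (tool +x) -0.03 rows -0.01
units after yaw [ 0.01  0.02 -0.  ]
units now [ 0.01  0.02 -0.  ]
[-0.45289982  0.15262523 -0.12465713]
```

```bash
python3 -m creep '[{"jaw":-1,"x":0.08,"y":0,"z":0,"yaw":0},{"jaw":-1,"x":0.08,"y":0,"z":0,"yaw":0},{"jaw":-1,"x":0.06,"y":0,"z":0,"yaw":0},{"jaw":-1,"x":0,"y":0,"z":0,"yaw":0},{"jaw":-1,"x":0,"y":0,"z":0,"yaw":0}]'; python3 -c "
from h import *
go([.574,-.0785,.0744],np.radians(83.5)); print(ctrl.get_state()['torque'])"
```

```text
time_s: 31.98
position: [0.5741, -0.0796, 0.0754]
orientation: [0.04, 0.706, -0.04, 0.706]
force: [-1.7, -1.8, 8.1]
gripper_width: 0.013
t 31.98 pos [ 0.5741 -0.0796  0.0754] jaw ang deg 83.5 down [ 0. -0. -1.] w 0.013 F [-1.7 -1.8  8.1] q7 1.92
yaw deg (tool +x) -0.03 rows -0.01
units after yaw [ 0.02  0.02 -0.01]
units now [ 0.02  0.02 -0.01]
[-0.41990974  0.42189721 -0.08596223]
```

```bash
python3 -m creep '[{"jaw":-1,"x":0.02,"y":0,"z":0,"yaw":0},{"jaw":-1,"x":0.02,"y":0,"z":0,"yaw":0},{"jaw":-1,"x":0,"y":0,"z":0,"yaw":0},{"jaw":-1,"x":0,"y":0,"z":0,"yaw":0}]'; python3 -c "
from h import *
go([.574,-.0785,.0744],np.radians(83.5)); print(ctrl.get_state()['torque'])"
```

```text
time_s: 32.48
position: [0.5745, -0.0797, 0.0744]
orientation: [0.04, 0.705, -0.04, 0.706]
force: [-7.2, -0.0, 28.2]
gripper_width: 0.0127
t 32.48 pos [ 0.5745 -0.0797  0.0744] jaw ang deg 83.5 down [ 0.001  0.    -1.   ] w 0.0127 F [-7.2 -0.  28.2] q7 1.92
yaw deg (tool +x) -0.03 rows -0.01
units after yaw [ 0.    0.02 -0.01]
units now [ 0.    0.02 -0.01]
[-0.09509598  1.84228187 -0.08866157]
```

```bash
python3 -m creep '[{"jaw":-1,"x":0,"y":0,"z":0,"yaw":0.5},{"jaw":-1,"x":0,"y":0,"z":0,"yaw":0.8},{"jaw":-1,"x":0,"y":0,"z":0,"yaw":0.8},{"jaw":-1,"x":0,"y":0,"z":0,"yaw":0.8},{"jaw":-1,"x":0,"y":0,"z":0,"yaw":0.8},{"jaw":-1,"x":0,"y":0,"z":0,"yaw":0.8},{"jaw":-1,"x":0,"y":0,"z":0,"yaw":0.8},{"jaw":-1,"x":0,"y":0,"z":0,"yaw":0.2}]'; python3 -c "
from h import *
go([.574,-.0785,.0744],np.radians(-6.6)); print(ctrl.get_state()['torque'])"
```

```text
time_s: 33.48
position: [0.5745, -0.0798, 0.0744]
orientation: [0.175, 0.685, -0.174, 0.686]
force: [-6.9, -1.2, 28.6]
gripper_width: 0.0128
t 33.48 pos [ 0.5745 -0.0798  0.0744] jaw ang deg 61.4 down [ 0.001 -0.    -1.   ] w 0.0128 F [-6.9 -1.2 28.6] q7 1.6
yaw deg (tool +x) 68.01 rows 17.0
units after yaw [ 0.   -0.01 -0.02]
units now [ 0.    0.02 -0.02]
[-0.16978917  1.88628798  0.06933529]
```

```bash
python3 -m creep '[{"jaw":-1,"x":0,"y":0,"z":0,"yaw":1},{"jaw":-1,"x":0,"y":0,"z":0,"yaw":1},{"jaw":-1,"x":0,"y":0,"z":0,"yaw":1},{"jaw":-1,"x":0,"y":0,"z":0,"yaw":1},{"jaw":-1,"x":0,"y":0,"z":0,"yaw":1},{"jaw":-1,"x":0,"y":0,"z":0,"yaw":1},{"jaw":-1,"x":0,"y":0,"z":0,"yaw":1},{"jaw":-1,"x":0,"y":0,"z":0,"yaw":1}]'; python3 -c "
from h import *
go([.574,-.0785,.0744],np.radians(-6.6)); print(ctrl.get_state()['torque'])"; python3 -m creep '[{"jaw":-1,"x":0,"y":0,"z":0,"yaw":1},{"jaw":-1,"x":0,"y":0,"z":0,"yaw":1},{"jaw":-1,"x":0,"y":0,"z":0,"yaw":1},{"jaw":-1,"x":0,"y":0,"z":0,"yaw":1},{"jaw":-1,"x":0,"y":0,"z":0,"yaw":1},{"jaw":-1,"x":0,"y":0,"z":0,"yaw":1},{"jaw":-1,"x":0,"y":0,"z":0,"yaw":0.8},{"jaw":-1,"x":0,"y":0,"z":0,"yaw":0.4}]'; python3 -c "
from h import *
go([.574,-.0785,.0744],np.radians(-6.6)); print(ctrl.get_state()['torque'])"
```

```text
time_s: 34.48
position: [0.5744, -0.0799, 0.0744]
orientation: [0.357, 0.61, -0.357, 0.611]
force: [-8.0, -0.5, 27.6]
gripper_width: 0.0134
t 34.48 pos [ 0.5744 -0.0799  0.0744] jaw ang deg 29.3 down [ 0.001 -0.    -1.   ] w 0.0134 F [-8.  -0.5 27.6] q7 1.14
yaw deg (tool +x) 35.94 rows 8.99
units after yaw [ 0.   -0.01 -0.03]
units now [ 0.    0.01 -0.03]
[-0.24046197  2.05083551  0.03937901]
time_s: 35.48
position: [0.5743, -0.08, 0.0744]
orientation: [0.498, 0.502, -0.497, 0.503]
force: [-8.5, -1.0, 29.3]
gripper_width: 0.013
t 35.48 pos [ 0.5743 -0.08    0.0744] jaw ang deg 0.6 down [ 0.001 -0.    -1.   ] w 0.013 F [-8.5 -1.  29.3] q7 0.72
yaw deg (tool +x) 7.19 rows 1.8
units after yaw [-0.   -0.01 -0.03]
units now [-0.   -0.01 -0.03]
[-0.05717129  2.21968579  0.08429459]
```

```bash
python3 -m creep '[{"jaw":-1,"x":0,"y":0,"z":0,"yaw":0.9},{"jaw":-1,"x":0,"y":0,"z":0,"yaw":0.9},{"jaw":-1,"x":0,"y":0,"z":0,"yaw":0},{"jaw":-1,"x":0,"y":0,"z":0,"yaw":0}]'; python3 -c "
from h import *
go([.574,-.0785,.0744],np.radians(-6.6)); print(ctrl.get_state()['torque'])";  python3 -m creep '[{"jaw":-1,"x":0,"y":0,"z":0,"yaw":0.4},{"jaw":-1,"x":0,"y":0,"z":0,"yaw":0.3},{"jaw":-1,"x":0,"y":0,"z":0,"yaw":0},{"jaw":-1,"x":0,"y":0,"z":0,"yaw":0}]'; python3 -c "
from h import *
go([.574,-.0785,.0744],np.radians(-6.6)); print(ctrl.get_state()['torque'])
p=cams.snapshot('wrist'); cv2.imwrite('pics/w10.png',p['pixels'])"
```

```text
time_s: 35.98
position: [0.5743, -0.0801, 0.0744]
orientation: [0.528, 0.47, -0.527, 0.471]
force: [-8.2, -0.1, 30.3]
gripper_width: 0.0131
t 35.98 pos [ 0.5743 -0.0801  0.0744] jaw ang deg -6.5 down [ 0.001 -0.    -1.   ] w 0.0131 F [-8.2 -0.1 30.3] q7 0.61
yaw deg (tool +x) 0.07 rows 0.02
units after yaw [-0.   -0.01 -0.03]
units now [-0.   -0.01 -0.03]
[-0.06443348  2.1756332   0.07088852]
time_s: 36.48
position: [0.5743, -0.08, 0.0744]
orientation: [0.539, 0.458, -0.539, 0.458]
force: [-8.7, -0.2, 30.7]
gripper_width: 0.013
t 36.48 pos [ 0.5743 -0.08    0.0744] jaw ang deg -9.3 down [ 0.001 -0.    -1.   ] w 0.013 F [-8.7 -0.2 30.7] q7 0.57
yaw deg (tool +x) -2.67 rows -0.67
units after yaw [-0.   -0.01 -0.03]
units now [-0.   -0.01 -0.03]
[-0.18843505  2.17485269  0.83494613]
```

View pics/w10.png

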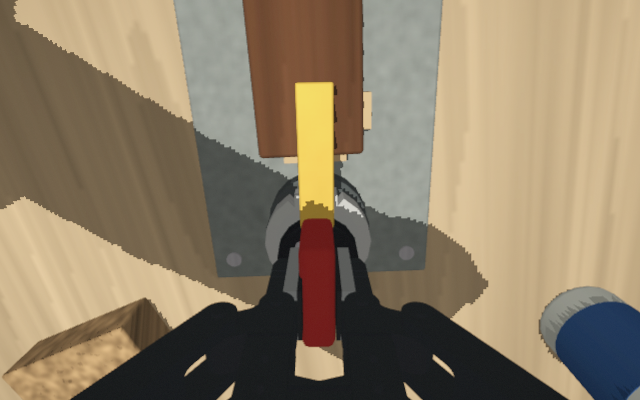

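The yellow arm lies over the stack, from (316,215) to (316,85). The torque has jumped to 0.83 N m against the turn stop, and the push is 30 N with z unchanged at the home stop. I hold for a moment to confirm, then hand in.

```bash
python3 -m creep '[{"jaw":-1,"x":0,"y":0,"z":0,"yaw":0},{"jaw":-1,"x":0,"y":0,"z":0,"yaw":0},{"jaw":-1,"x":0,"y":0,"z":0,"yaw":0},{"jaw":-1,"x":0,"y":0,"z":0,"yaw":0}]'; python3 -c "
from h import *
go([.574,-.0785,.0744],np.radians(-6.6)); print(ctrl.get_state()['torque'])
for c in ('side','wrist'):
  p=cams.snapshot(c)
  print(c,[(round(d['p'],2),np.round(d['xyz'],3)) for d in cams.tip_of('foot',p)[:1]+cams.tip_of('top_board',p)[:2]])
from bench import hand_in
hand_in()"
```

```text
time_s: 37.02
position: [0.5743, -0.08, 0.0744]
orientation: [0.539, 0.458, -0.539, 0.458]
force: [-7.4, -0.2, 29.7]
gripper_width: 0.013
t 37.02 pos [ 0.5743 -0.08    0.0744] jaw ang deg -9.3 down [ 0.001 -0.    -1.   ] w 0.013 F [-7.4 -0.2 29.7] q7 0.57
yaw deg (tool +x) -2.68 rows -0.67
units after yaw [-0.   -0.01 -0.03]
units now [-0.   -0.01 -0.03]
[-0.17808501  2.17319458  0.89441079]
side [(0.64, array([ 0.586, -0.007,  0.059])), (0.64, array([0.588, 0.038, 0.037]))]
wrist [(0.92, array([ 0.586, -0.008,  0.056]))]
the job is handed in; nothing more can be done
```

I laid the green sheet on the lower board, stacked the other dark board on it, then pushed the knob home and turned it to its stop. I handed in at about 37 s, still gripping the knob and holding it down and turned.

**Stack:** In the wrist camera, the sheet was about 1.3 mm and 0.2° off the lower board. The top board was within 0.5 mm and 0.3° of the sheet. At the end the side camera still put the top board in place.

**Knob:** It went down about 12 mm to a hard stop, with about 30 N of push still on it. It then turned 90°, and the torque rose from 0.07 to about 0.9 N m against the turn stop. In the last picture the yellow arm lies over the stack. The networks put the foot at about (0.586, -0.008), at a height of 56 to 59 mm. The expected height is 60 mm, and the top board's surface should be at 58 mm, so this agrees to within their 4 mm accuracy.

**Disagreements and misses:**
- The knob position estimates differed by up to about 6 mm. I used a value between them, and the sideways force stayed at about 8 N or less.
- The network missed the top board once, so I located it by colour instead.
- The wrist camera did not report the top board at the last check.
- The jaws ended about 3° past the nominal 90° (92.8°) because of the extra turn I used to hold it against the stop.

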